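# Load the benchtop incubator

### The job

Put the small culture dishes away in the benchtop incubator. First take everything that has been left on its lid and stand it upright in the metal tray, push the slide lock to its open stop and raise the lid upright; then lay all the small dishes from the warm stage flat and cover up, side by side on the heating plate, shut the lid fully and push the slide lock back home to its locked stop. Never tip a dish over, and leave everything else on the bench where it is.

Things in the scene. Friction and masses are not known exactly. Their poses are not given: they have to be found in the camera images.
- incubator: white benchtop incubator, fixed, 230 (its x) x 300 (its y) x 105 mm high without its lid; origin at the centre of its underside on the worktop; its front looks to its -x, towards the robot. In its top lies an open chamber 120 x 240 mm and 28 mm deep (from x -95 to +25, y -120 to +120 mm; the flat heating plate is its floor, 77 mm above the worktop). Behind the chamber is a fixed rear deck 105 mm high
- lid (a joint): white incubator lid, 175 (x) x 284 (y) x 14 mm, 0.6 kg, hinged at its far edge; its top is 120 mm above the worktop when shut. 0 = shut, grows to 1.75 rad as it opens upwards (1.57 = upright). The hinge is stiff: the lid stays at any angle and takes about 7 N at the tongue to lift. It cannot rise more than a few mm while the lock holds it
- lid_tongue (a point): middle of the black pull tongue, which sticks out 40 mm towards the robot from the middle of the lid's front edge: 20 mm wide across (y), 13 mm thick, this point 20 mm from the lid's edge 195 mm from the hinge line and 7.5 mm above its level when shut. The space below the tongue is open. Shares the lid's axes
- lid_hinge (a point): middle of the lid's hinge line, which runs along the incubator's y axis; 60 mm behind the incubator's centre, 106 mm above the worktop
- lock (a joint): slide lock of the lid, on a rail on the incubator's front, to the right of the tongue as seen from the robot. 0 = locked (its bolt lies over the lid's steel keeper), 0.045 m = its open stop; it slides along the incubator's -y axis, away from the tongue. It slides with about 3 N of friction and stays where it is left. The lid must be shut for the bolt to pass back over the keeper
- lock_grip (a point): upright dark grip of the slide lock, 18 (incubator's x) x 24 (y) mm; this point is on its middle line 7 mm below its top; the grip's top is 31 mm above the shut lid's top and 28 mm above the bolt, which points from the grip to the lid
- tray: open aluminium tray 250 (its x) x 170 (its y) mm, walls 3 mm thick and 20 mm high, floor 3 mm thick, fixed to the worktop beside the incubator (left or right of it); origin at the centre of its underside, on the worktop
- bottle_center (a point): amber medium bottle, 46 mm diameter, 95 mm high with its white cap (cap 35 mm across, top 18 mm), 0.16 kg; the point is half-way up. May be absent
- rack_center (a point): aluminium block rack for microtubes, 80 (its x) x 50 (its y) x 42 mm, 0.3 kg; the point is half-way up. May be absent
- timer_center (a point): flat white lab timer, 64 (its x) x 58 (its y) x 20 mm, 0.08 kg, display up; the point is half-way up. May be absent
- stage: warm stage: flat black glass plate 190 (x) x 170 (y) mm in an aluminium frame, flush with the worktop (less than 1 mm thick), on the other side of the incubator from the tray; origin at its centre on the worktop. The culture dishes stand on it
- dish0_center (a point): small round covered culture dish, 42 mm diameter, 14 mm high, 30 g; the point is half-way up, z is up through the cover. May be absent
- dish1_center (a point): small round covered culture dish, 42 mm diameter, 14 mm high, 30 g; the point is half-way up, z is up through the cover. May be absent
- dish2_center (a point): small round covered culture dish, 42 mm diameter, 14 mm high, 30 g; the point is half-way up, z is up through the cover. May be absent
- dish3_center (a point): small round covered culture dish, 42 mm diameter, 14 mm high, 30 g; the point is half-way up, z is up through the cover. May be absent
- petri: bystander, to be left alone: large covered petri dish, 90 mm diameter, 16 mm high, on the worktop in front of the incubator; origin at its underside
- marker: bystander, to be left alone: marker pen about 130 mm long, lying in front of the incubator; origin at its underside
- tipbox: bystander, to be left alone: blue box 118 x 82 mm full of yellow pipette tips, 64 mm high, beside the incubator towards the far side; origin at its underside
- jar: bystander, to be left alone: jar, 72 mm diameter, 90 mm high, beside the incubator towards the far side; origin at its underside
- slidebox: bystander, to be left alone: grey slide box 85 x 100 x 34 mm, on the left of the worktop; origin at its underside
- tiplid: bystander, to be left alone: blue open tip-box cover 120 x 84 x 35 mm, on the right of the worktop; origin at its underside

How it is judged:
On the way, in this order (a step that is already met when the one before it is completed fails the run):
1. everything that stood on the lid stands upright in the tray and the slide lock is at its open stop, the lid still shut (x of bottle_center in the frame of tray between -0.122 and 0.122 m and y of bottle_center in the frame of tray between -0.082 and 0.082 m and z of bottle_center in the frame of tray between 0.0445 and 0.0575 m and angle between each of bottle_center, rack_center, timer_center's own z axis and vertical below 0.15 rad and x of rack_center in the frame of tray between -0.122 and 0.122 m and y of rack_center in the frame of tray between -0.082 and 0.082 m and z of rack_center in the frame of tray between 0.018 and 0.031 m and x of timer_center in the frame of tray between -0.122 and 0.122 m and y of timer_center in the frame of tray between -0.082 and 0.082 m and z of timer_center in the frame of tray between 0.007 and 0.02 m and value of joint lock above 0.04 m and value of joint lid below 0.1 rad), for 0.2 s.
2. the lid is raised upright (value of joint lid above 1.3 rad), for 0.2 s.
3. all the dishes lie flat on the heating plate, the lid still up (x of dish0_center in the frame of incubator between -0.095 and 0.025 m and y of dish0_center in the frame of incubator between -0.12 and 0.12 m and z of dish0_center in the frame of incubator between 0.08 and 0.088 m and angle between each of dish0_center, dish1_center, dish2_center, dish3_center's own z axis and vertical below 0.12 rad and x of dish1_center in the frame of incubator between -0.095 and 0.025 m and y of dish1_center in the frame of incubator between -0.12 and 0.12 m and z of dish1_center in the frame of incubator between 0.08 and 0.088 m and x of dish2_center in the frame of incubator between -0.095 and 0.025 m and y of dish2_center in the frame of incubator between -0.12 and 0.12 m and z of dish2_center in the frame of incubator between 0.08 and 0.088 m and x of dish3_center in the frame of incubator between -0.095 and 0.025 m and y of dish3_center in the frame of incubator between -0.12 and 0.12 m and z of dish3_center in the frame of incubator between 0.08 and 0.088 m and value of joint lid above 1 rad), for 0.2 s.
At the end, for the whole second after the job is handed in: Every dish flat (0.12 rad) on the heating plate in the chamber, cover up, none on another; everything from the lid upright (0.15 rad) on the floor of the metal tray; lid shut (0.02 rad), slide lock within 5 mm of its locked stop; all at rest (x of dish0_center in the frame of incubator between -0.095 and 0.025 m and y of dish0_center in the frame of incubator between -0.12 and 0.12 m and z of dish0_center in the frame of incubator between 0.08 and 0.088 m and angle between each of dish0_center, dish1_center, dish2_center, dish3_center's own z axis and vertical below 0.12 rad and x of dish1_center in the frame of incubator between -0.095 and 0.025 m and y of dish1_center in the frame of incubator between -0.12 and 0.12 m and z of dish1_center in the frame of incubator between 0.08 and 0.088 m and x of dish2_center in the frame of incubator between -0.095 and 0.025 m and y of dish2_center in the frame of incubator between -0.12 and 0.12 m and z of dish2_center in the frame of incubator between 0.08 and 0.088 m and x of dish3_center in the frame of incubator between -0.095 and 0.025 m and y of dish3_center in the frame of incubator between -0.12 and 0.12 m and z of dish3_center in the frame of incubator between 0.08 and 0.088 m and x of bottle_center in the frame of tray between -0.122 and 0.122 m and y of bottle_center in the frame of tray between -0.082 and 0.082 m and z of bottle_center in the frame of tray between 0.0445 and 0.0575 m and angle between each of bottle_center, rack_center, timer_center's own z axis and vertical below 0.15 rad and x of rack_center in the frame of tray between -0.122 and 0.122 m and y of rack_center in the frame of tray between -0.082 and 0.082 m and z of rack_center in the frame of tray between 0.018 and 0.031 m and x of timer_center in the frame of tray between -0.122 and 0.122 m and y of timer_center in the frame of tray between -0.082 and 0.082 m and z of timer_center in the frame of tray between 0.007 and 0.02 m and value of joint lid below 0.02 rad and value of joint lock below 0.005 m and linear speed of each of bottle, rack, timer, dish0, dish1, dish2, dish3 below 0.02 m/s); the robot touches nothing.
It fails at once if a dish is tipped over (more than 0.7 rad) (angle between any of dish0_center, dish1_center, dish2_center, dish3_center's own z axis and vertical above 0.7 rad).
It fails at once if another thing on the bench is moved more than 30 mm (distance of any of petri, marker, tipbox, jar, slidebox, tiplid from where it was at the start of the episode above 0.03 m).
Of bottle, rack, timer only 2 to 3 are there at a start; the rules pass over those that are not, and their reading is None.
Of dish0, dish1, dish2, dish3 only 2 to 4 are there at a start; the rules pass over those that are not, and their reading is None.
At some moment in a run one of dish0, dish1, dish2, dish3 may be knocked a few centimetres aside while the robot is not near it.
It also fails if it takes over 210 s, if anything falls off the work surface, if the arm or the gripper's body presses on something with over 40 N, if the wrist force passes 120 N, or if a joint passes its speed limit or range.

### The arm

A 6-joint arm with a two-finger parallel gripper is mounted at the origin on the work surface. World frame = base frame: x ahead of the robot, y to its left, z up, the work surface at z = 0. Lengths are in m, angles in rad, forces in N, time in s.
With the tool pointing down it reaches from about 0.35 to 0.85 m from the base axis. Payload 8.1 kg.
Tool frame: the origin (TCP) lies between the finger pads; the fingertips stand 11 mm ahead of it and the grasp point (between the pads) lies 8 mm behind it (robot.tips_ahead is the distance from the TCP to the fingertips, in m); z points along the fingers, y is the line along which they close (so a half turn about z gives the same grasp; the last joint's range is limited). The gripper opens to 93 mm and grips with 3 to 60 N. Pads are 15 mm wide; open, the fingers measure 128 mm over their backs; the gripper's body (75 mm by 188 mm) begins 65 mm behind the grasp point.
Start: joints at [1.212, 0.13, 1.488, -0, 1.523, -0.085], TCP at [0.162, 0.578, 0.203] pointing down, gripper open.
Joint ranges: [-2.96, 2.96], [-0.89, 2.26], [0.02, 2.5], [-1.34, 4.48], [0, 2.73], [-2.66, 2.66]. Speed limits (rad/s): [2.39, 2.39, 2.79, 3.14, 3.14, 3.14].

### API

Orientations are given as a rotation vector (axis times angle).
In Python, from plant import robot gives the robot as it stands. The module is installed in compiled form; this text tells all that it offers.
- The arm moves only by the tool move_arm, never from a script. Its argument "deltas" is one flat list of numbers, 7 for each row, row after row: the shift along the tool's x, y, z in m, then the turn, a rotation vector about the tool's x, y, z in rad, then the opening, from 0 (shut) to 1 (fully open). A call has 1 to 12 rows; each row is the pose to reach, as a shift and turn from the pose commanded when the call began, along the tool's axes at that moment; what a row does not reach only later rows make up. A row lasts 1/8 s, in which the tool goes at most 62.5 mm and 10.7 degrees, less where a joint would pass 70% of its speed; a pose out of reach is approached as far as the arm can. A call with a gripper value outside its range is refused whole. The fingers move at their own pace and stop on an object; "squeeze" is the grip in N (left out, the last holds). Time passes only in rows, so rows that repeat a pose let the fingers close. It gives the time, the measured TCP pose, the force, the opening and the grip force at its end, in the units of the state.
- robot.read_state(): the state, without advancing time (a new reading comes with each control period).
- robot.read_camera(name): name is "scene" or "top" or "wrist"; returns (picture, depth): 480x640x3 uint8, red, green, blue; 480x640 float32, m along the optical axis (not along the pixel's ray), 0 where there is no reading.
- robot.camera_model(name): a dict with "K" (3x3 intrinsics, pixels), "R" (3x3) and "t" (3): a world point X has camera coordinates R X + t; the wrist camera has in their place "tool_from_camera" (4x4, takes a point from camera to tool coordinates, whose origin is the TCP and whose axes are the flange's). Camera axes: x right, y down, z forward; pixel columns grow to the right and rows downward; lengths in m; the calibration is good to about 2 mm. A picture is of the moment at which its call begins: read the wrist's pose just before it. camera_model takes no time and is no camera call.
- robot.close_job(): hands the job in; it is judged then, once.
Trained networks look in the newest picture that a camera, given by its name, has taken for a name from the list of things; names that differ only in an ending like _2 or _b are one class to them, and where a whole thing is asked for, a point or a joint stands for the part that bears it (a point fixed in the world has none). Each returns a list of dicts, best first, with "confidence" (0 to 1); they miss things now and then, are a little off and sometimes report something else, mostly with a low value. They report only what shows in the picture. A call takes as long as a camera call.
- robot.recognise(camera, label): "uv" ([column, row] in pixels, amid what is visible of it).
The state is a dict: "t": time; "q": joint angles; "dq": joint speeds; "joint_torque": joint torques, N m; "tool_pos": TCP position; "orientation": TCP orientation; "force": force on the tool from outside, world axes, zero at the start; "wrist_torque": the same for the moment, N m; "opening": finger opening in m; "gripper_force": force on a finger pad.
Only numpy, scipy, OpenCV 4.12 (cv2) and the standard library are available. Lean on these libraries where they do the work, as an engineer would, in place of code of your own. Each camera call takes 0.05 s, during which the arm holds its last target. There are 200 camera calls.

## Working session

There is one attempt and no reset: what is moved stays moved. The work goes in short steps, Python scripts to look and compute and a tool call to move; the robot and the scene stay as the last step left them, time stands still between calls to the robot, and variables do not carry over. Pictures are saved under pics/ and viewed, at most 14 in all, crops included, and the job is handed in when it is done.

Besides the shell and the picture viewer there is one more tool, called after ">>>" as a command line: name --argument value ..., lists and objects as JSON in quotes. move_arm: Moves the arm, as the interface text tells. Its arguments: {"type":"object","properties":{"deltas":{"type":"array","items":{"type":"number"}},"squeeze":{"type":"number"}},"required":["deltas"]}

```bash
mkdir -p pics; cat > h.py <<'E'
import numpy as np, cv2
from plant import robot
from scipy.spatial.transform import Rotation as Rn
def shot(cam,name=None):
    s=robot.read_state(); im,d=robot.read_camera(cam)
    if name: cv2.imwrite(f'pics/{name}.png',im[:,:,::-1])
    m=robot.camera_model(cam); K=np.array(m['K'])
    v,u=np.mgrid[0:480,0:640]
    P=np.stack([(u-K[0,2])/K[0,0]*d,(v-K[1,2])/K[1,1]*d,d],-1)
    if cam=='wrist':
        T=np.array(m['tool_from_camera']); P=P@T[:3,:3].T+T[:3,3]
        P=P@Rn.from_rotvec(s['orientation']).as_matrix().T+s['tool_pos']
    else: P=(P-np.array(m['t']))@np.array(m['R'])
    P[d==0]=np.nan
    return im,P
def at(P,uv,r=3):
    u,v=[int(round(x)) for x in uv]
    return np.nanmedian(P[max(0,v-r):v+r+1,max(0,u-r):u+r+1].reshape(-1,3),0)
E
python3 - <<'E'
from h import *
np.set_printoptions(precision=3,suppress=True)
s=robot.read_state(); print(s['t'],s['tool_pos'],s['orientation'],s['opening'],robot.tips_ahead)
print(Rn.from_rotvec(s['orientation']).as_matrix())
for c in ['top','scene']:
    im,P=shot(c,c+'0'); np.save(c+'P.npy',P)
    for l in ['incubator','lid_tongue','lock_grip','tray','bottle_center','rack_center','timer_center','stage','dish0_center','petri','marker','tipbox','jar']:
        for r in robot.recognise(c,l)[:5]: print(c,l,np.round(r['uv']),round(r['confidence'],2),at(P,r['uv']))
E
```

```text
0.0 [0.162 0.577 0.202] [-0.429 -3.112  0.003] 0.09296580550424412 0.011
[[-0.963  0.27  -0.001]
 [ 0.27   0.963 -0.002]
 [ 0.    -0.002 -1.   ]]
top incubator [327. 218.] 0.82 [ 0.597 -0.03   0.158]
top incubator [462. 252.] 0.38 [ 0.522 -0.384  0.012]
top lid_tongue [328. 234.] 0.86 [ 0.559 -0.032  0.142]
top lock_grip [424. 286.] 0.6 [ 0.435 -0.281  0.014]
top tray [183. 274.] 0.59 [0.478 0.345 0.003]
top bottle_center [355. 222.] 0.58 [ 0.576 -0.091  0.214]
top bottle_center [330. 231.] 0.55 [ 0.569 -0.038  0.121]
top rack_center [319. 223.] 0.8 [ 0.583 -0.011  0.162]
top rack_center [195. 182.] 0.21 [0.711 0.305 0.055]
top timer_center [278. 230.] 0.57 [0.571 0.086 0.14 ]
top stage [443. 270.] 0.77 [ 0.476 -0.335 -0.   ]
top stage [329. 234.] 0.45 [ 0.56  -0.035  0.122]
top petri [352. 312.] 0.85 [ 0.372 -0.093  0.015]
top marker [266. 325.] 0.62 [0.343 0.129 0.007]
top marker [328. 232.] 0.57 [ 0.564 -0.033  0.123]
top tipbox [194. 185.] 0.63 [0.704 0.307 0.057]
top tipbox [443. 269.] 0.49 [ 0.479 -0.335 -0.   ]
top jar [429. 183.] 0.74 [ 0.689 -0.288  0.089]
scene incubator [3
[... 530 characters left out ...]
   0.163]
scene rack_center [320. 272.] 0.3 [ 0.628 -0.005  0.122]
scene timer_center [360. 253.] 0.74 [0.583 0.095 0.141]
scene stage [207. 248.] 0.79 [ 0.481 -0.339  0.001]
scene dish0_center [287. 213.] 0.58 [ 0.366 -0.109  0.017]
scene dish0_center [319. 254.] 0.52 [ 0.6   -0.008  0.163]
scene petri [210. 249.] 0.64 [ 0.485 -0.329  0.001]
scene petri [289. 210.] 0.55 [ 0.353 -0.104  0.017]
scene petri [189. 255.] 0.45 [ 0.515 -0.381  0.014]
scene marker [321. 270.] 0.64 [ 0.627 -0.003  0.131]
scene marker [439. 319.] 0.6 [0.722 0.293 0.058]
scene marker [361. 214.] 0.45 [0.363 0.115 0.01 ]
scene tipbox [438. 320.] 0.68 [0.724 0.287 0.055]
scene jar [208. 310.] 0.56 [ 0.718 -0.279  0.09 ]
```

```bash
python3 - <<'E'
import cv2
im=cv2.imread('pics/top0.png'); cv2.imwrite('pics/top0c.png',cv2.resize(im[140:350,110:510],(800,420),interpolation=cv2.INTER_CUBIC))
E
```

```text
(no output)
```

View pics/top0c.png

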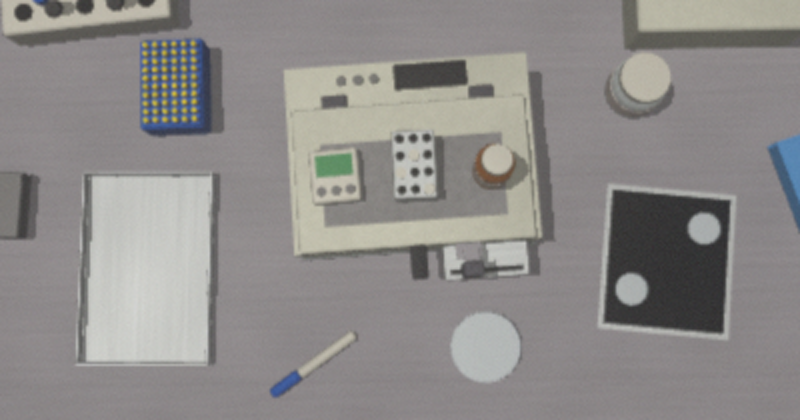

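The top view shows the timer, rack and bottle on the lid from left to right. The tray is on the left, the stage with two dishes on the right, and the lock grip is at about (346,274) in the full picture. Next I fit the geometry.

```bash
python3 - <<'E'
from h import *
np.set_printoptions(precision=4,suppress=True)
P=np.load('topP.npy');S=np.load('sceneP.npy')
def fit(n,box,z):
    for nm,Q in (('top',P),('scene',S)):
        Q=Q.reshape(-1,3);m=(Q[:,0]>box[0])&(Q[:,0]<box[1])&(Q[:,1]>box[2])&(Q[:,1]<box[3])&(Q[:,2]>z[0])&(Q[:,2]<z[1])
        q=Q[m]
        if len(q)<5: print(n,nm,'none');continue
        c,sz,a=cv2.minAreaRect(q[:,:2].astype(np.float32)); print(n,nm,len(q),'c',np.array(c),'sz',np.array(sz),round(a,1),'z',np.median(q[:,2]))
fit('timer',(.5,.7,.04,.14),(.131,.15))
fit('rack',(.5,.7,-.07,.04),(.15,.175))
fit('cap',(.5,.7,-.14,-.06),(.20,.23))
fit('lid',(.45,.72,-.2,.2),(.113,.127))
fit('grip',(.42,.52,-.16,-.05),(.135,.16))
fit('tong',(.40,.50,-.05,.05),(.10,.13))
fit('traywall',(.3,.65,.2,.5),(.012,.03))
fit('trayfloor',(.3,.65,.2,.5),(.0015,.008))
fit('d1',(.49,.56,-.42,-.34),(.009,.02))
fit('d2',(.41,.48,-.33,-.25),(.009,.02))
fit('petri',(.3,.45,-.17,-.03),(.01,.02))
E
```

```text
timer top 653 c [0.577  0.0886] sz [0.0649 0.0586] 4.9 z 0.13959113985858984
timer scene 528 c [0.5796 0.0871] sz [0.0669 0.0581] 3.9 z 0.13998747953410426
rack top 731 c [ 0.5859 -0.0058] sz [0.0802 0.0498] 1.7 z 0.1616823347288841
rack scene 585 c [ 0.5884 -0.006 ] sz [0.0811 0.0487] 1.3 z 0.1622052317860222
cap top 198 c [ 0.5816 -0.0977] sz [0.0331 0.0339] 43.8 z 0.21423620360723888
cap scene 178 c [ 0.5847 -0.0984] sz [0.0325 0.034 ] 88.7 z 0.21454645807771383
lid top 6990 c [ 0.5849 -0.004 ] sz [0.2623 0.284 ] 3.0 z 0.11962640828514581
lid scene 5162 c [ 0.5813 -0.0057] sz [0.2543 0.2843] 3.3 z 0.12009835415649171
grip top 81 c [ 0.4641 -0.0731] sz [0.0216 0.0186] 89.8 z 0.1501628973819096
grip scene 77 c [ 0.4675 -0.0747] sz [0.0245 0.0166] 88.5 z 0.14959999846017846
tong top 278 c [0.4774 0.0011] sz [0.0979 0.0455] 89.3 z 0.11928023879716725
tong scene 146 c [ 0.4771 -0.0001] sz [0.0984 0.0459] 89.3 z 0.11958414497300493
traywall top 554 c [0.4793 0.3804] sz [0.2423 0.2492] 89.0 z 0.01847208498281791
traywall scene 538 c [0.4789 0.3792] sz [0.2435 0.2541] 89.3 z 0.018058409922921646
trayfloor top 6024 c [0.4752 0.3507] sz [0.2981 0.3495] 90.0 z 0.0033697610831280875
trayfloor scene 4382 c [0.4749 0.3502] sz [0.2996 0.3496] 89.9 z 0.0031976505194237477
d1 top 192 c [ 0.5154 -0.3819] sz [0.0407 0.0395] 86.2 z 0.013253576122321038
d1 scene 160 c [ 0.5181 -0.384 ] sz [0.0431 0.0403] 7.9 z 0.014303371633133936
d2 top 199 c [ 0.439  -0.2842] sz [0.0413 0.0387] 89.1 z 0.01322700443537536
d2 scene 139 c [ 0.442  -0.2857] sz [0.0408 0.0404] 24.0 z 0.01418039348503687
petri top 902 c [ 0.3689 -0.0935] sz [0.0885 0.0872] 44.1 z 0.015310228850811642
petri scene 402 c [ 0.3675 -0.0957] sz [0.0849 0.0879] 4.5 z 0.016273144073429238
```

>>> move_arm --deltas '[-0.53,-0.42,-0.15,0,0,1.297,1,-0.53,-0.42,-0.15,0,0,1.297,1,-0.53,-0.42,-0.15,0,0,1.297,1,-0.53,-0.42,-0.15,0,0,1.297,1,-0.53,-0.42,-0.15,0,0,1.297,1,-0.53,-0.42,-0.15,0,0,1.297,1,-0.53,-0.42,-0.15,0,0,1.297,1,-0.53,-0.42,-0.15,0,0,1.297,1,-0.53,-0.42,-0.15,0,0,1.297,1,-0.53,-0.42,-0.15,0,0,1.297,1,-0.53,-0.42,-0.15,0,0,1.297,1,-0.53,-0.42,-0.15,0,0,1.297,1]'

```text
t: 2.9
tool_pos: [0.5606, 0.0264, 0.3533]
orientation: [2.226, 2.216, -0.001]
force: [0.6, 0.7, 0.2]
opening: 0.0931
gripper_force: 0.0
```

```bash
python3 - <<'E'
from h import *
im,P=shot('wrist','w1'); np.save('w1.npy',P)
for r in (60,160,240,320,420):
  for c in (60,200,320,440,580): print((c,r),np.round(P[r,c],3))
E
```

```text
(60, 60) [0.262 0.163 0.   ]
(200, 60) [ 0.426  0.162 -0.001]
(320, 60) [ 0.567  0.162 -0.001]
(440, 60) [0.679 0.15  0.105]
(580, 60) [ 0.873  0.16  -0.001]
(60, 160) [ 0.242  0.047 -0.   ]
(200, 160) [0.417 0.046 0.   ]
(320, 160) [0.566 0.061 0.139]
(440, 160) [0.687 0.057 0.104]
(580, 160) [ 0.893  0.044 -0.   ]
(60, 240) [ 0.223 -0.058  0.   ]
(200, 240) [ 0.408 -0.059 -0.001]
(320, 240) [ 0.565 -0.009  0.163]
(440, 240) [ 0.693 -0.027  0.108]
(580, 240) [ 0.912 -0.061 -0.001]
(60, 320) [ 0.202 -0.176 -0.001]
(200, 320) [0.514 0.025 0.381]
(320, 320) [ 0.565 -0.084  0.176]
(440, 320) [0.608 0.031 0.392]
(580, 320) [ 0.932 -0.179 -0.001]
(60, 420) [0.514 0.052 0.47 ]
(200, 420) [0.539 0.051 0.469]
(320, 420) [0.562 0.051 0.469]
(440, 420) [0.584 0.052 0.47 ]
(580, 420) [0.608 0.053 0.472]
```

View pics/w1.png

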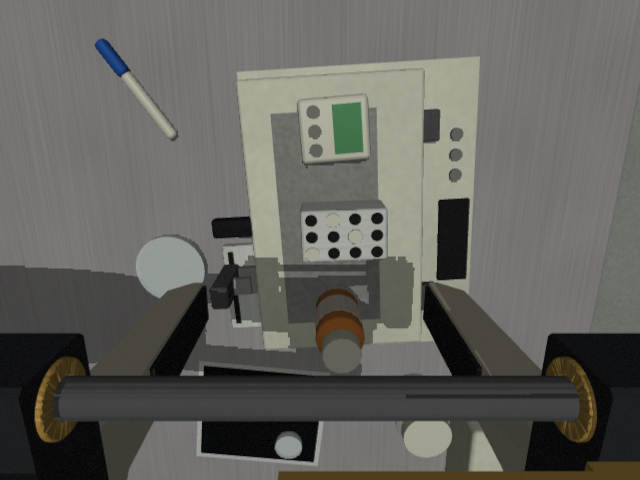

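The wrist view shows the timer at (334,128), the rack at (344,232), the tongue at (232,227), the lock grip at (225,287) and the bottle at (340,335).

```bash
python3 - <<'E'
from h import *
np.set_printoptions(precision=4,suppress=True)
P=np.load('w1.npy'); 
def fit(n,c0,c1,r0,r1,z):
    Q=P[r0:r1,c0:c1].reshape(-1,3); q=Q[(Q[:,2]>z[0])&(Q[:,2]<z[1])]
    c,sz,a=cv2.minAreaRect(q[:,:2].astype(np.float32)); print(n,len(q),np.array(c),np.array(sz),round(a,1),np.median(q[:,2]))
fit('timer',290,380,85,170,(.133,.15))
fit('rack',290,400,195,275,(.155,.17))
fit('tongue',205,251,210,245,(.105,.135))
fit('grip',205,240,260,312,(.142,.158))
fit('lid',234,430,60,200,(.113,.125))
fit('cap',315,370,330,375,(.2,.225))
# lid front edge line & rear
for r in (80,100,200):
    row=P[r]; m=np.where((row[:,2]>.112)&(row[:,2]<.127))[0]; print(r,row[m[0]],row[m[-1]])
E
```

```text
timer 4527 [0.5783 0.0892] [0.064  0.0581] 4.7 0.14003449560906653
rack 4535 [ 0.5874 -0.005 ] [0.0801 0.0507] 1.9 0.16213787126786663
tongue 791 [ 0.4767 -0.0085] [0.0444 0.0253] 14.3 0.11956838233260714
grip 467 [ 0.4653 -0.0724] [0.0193 0.0247] 2.6 0.1505208665898317
lid 18562 [0.5807 0.077 ] [0.181  0.1233] 3.1 0.12000782019256964
cap 1392 [ 0.5832 -0.0965] [0.0341 0.0342] 38.5 0.2148162330761942
80 [0.4892 0.1325 0.1193] [0.661  0.1318 0.1192]
100 [0.489  0.1149 0.1187] [0.6625 0.1142 0.1179]
200 [0.4934 0.0191 0.1168] [0.6677 0.0189 0.1194]
```

>>> move_arm --deltas '[0.063,0.0175,0.06,0,0,-0.08,1,0.063,0.0175,0.12,0,0,-0.08,1,0.063,0.0175,0.18,0,0,-0.08,1,0.063,0.0175,0.205,0,0,-0.08,1,0.063,0.0175,0.219,0,0,-0.08,1,0.063,0.0175,0.219,0,0,-0.08,1,0.063,0.0175,0.219,0,0,-0.08,0,0.063,0.0175,0.219,0,0,-0.08,0,0.063,0.0175,0.219,0,0,-0.08,0,0.063,0.0175,0.219,0,0,-0.08,0,0.063,0.0175,0.219,0,0,-0.08,0,0.063,0.0175,0.219,0,0,-0.08,0]' --squeeze 15

```text
t: 4.45
tool_pos: [0.5763, 0.093, 0.1342]
orientation: [-2.131, -2.308, 0.0]
force: [-0.3, 0.2, 1.1]
opening: 0.0373
gripper_force: 0.0
```

```bash
python3 - <<'E'
from h import *
im,P=shot('wrist','w2'); s=robot.read_state(); print(s['opening'],s['gripper_force'],s['tool_pos'])
E
```

```text
0.03352612204728543 0.0 [0.57634087 0.09300874 0.1341392 ]
```

View pics/w2.png

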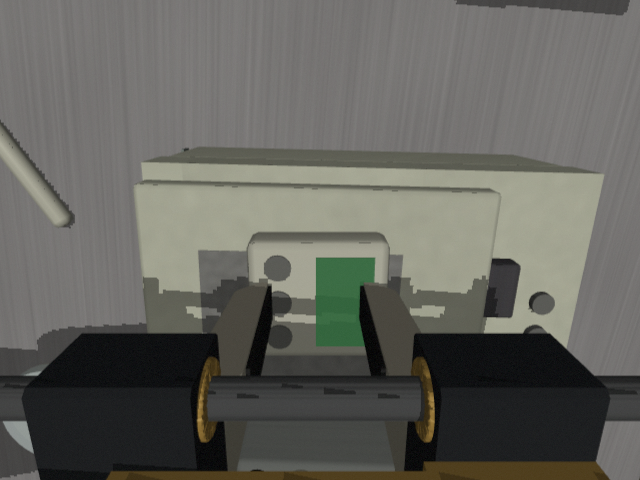

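The picture shows the fingers closing above the timer at about (260,290) and (370,290). I check how high the tips really are.

```bash
python3 - <<'E'
from h import *
im,P=shot('wrist')
np.set_printoptions(precision=3,suppress=True)
for r in range(240,390,12): print(r,[P[r,c] for c in (245,255,265,290,345,372,380,390)])
E
```

```text
240 [array([0.541, 0.109, 0.119]), array([0.548, 0.115, 0.137]), array([0.553, 0.116, 0.137]), array([0.564, 0.117, 0.136]), array([0.588, 0.119, 0.136]), array([0.6  , 0.12 , 0.137]), array([0.603, 0.12 , 0.137]), array([0.611, 0.115, 0.12 ])]
252 [array([0.541, 0.104, 0.12 ]), array([0.549, 0.111, 0.139]), array([0.553, 0.112, 0.141]), array([0.564, 0.112, 0.14 ]), array([0.588, 0.114, 0.14 ]), array([0.6  , 0.115, 0.14 ]), array([0.603, 0.115, 0.14 ]), array([0.612, 0.109, 0.12 ])]
264 [array([0.542, 0.097, 0.12 ]), array([0.549, 0.106, 0.141]), array([0.554, 0.106, 0.141]), array([0.564, 0.107, 0.141]), array([0.589, 0.109, 0.141]), array([0.6  , 0.11 , 0.141]), array([0.604, 0.11 , 0.139]), array([0.612, 0.104, 0.121])]
276 [array([0.542, 0.091, 0.12 ]), array([0.549, 0.1  , 0.14 ]), array([0.554, 0.1  , 0.14 ]), array([0.565, 0.101, 0.14 ]), array([0.589, 0.104, 0.141]), array([0.601, 0.104, 0.141]), array([0.605, 0.104, 0.139]), array([0.614, 0.097, 0.12 ])]
288 [array([0.542, 0.085, 0.12 ]), array([0.551, 0.101, 0.156]), array([0.555, 0.101, 0.155]), array([0.565, 0.095, 0.14
[... 1384 characters left out ...]
 array([0.558, 0.1  , 0.205]), array([0.56 , 0.092, 0.192]), array([0.567, 0.045, 0.12 ]), array([0.596, 0.047, 0.12 ]), array([0.593, 0.103, 0.206]), array([0.595, 0.105, 0.208]), array([0.597, 0.105, 0.208])]
372 [array([0.556, 0.102, 0.214]), array([0.559, 0.099, 0.21 ]), array([0.56 , 0.088, 0.193]), array([0.568, 0.038, 0.12 ]), array([0.597, 0.041, 0.121]), array([0.593, 0.1  , 0.207]), array([0.594, 0.104, 0.212]), array([0.597, 0.105, 0.214])]
384 [array([0.561, 0.123, 0.248]), array([0.563, 0.124, 0.249]), array([0.565, 0.124, 0.249]), array([0.569, 0.124, 0.248]), array([0.58 , 0.125, 0.249]), array([0.584, 0.126, 0.249]), array([0.586, 0.125, 0.249]), array([0.588, 0.126, 0.249])]
```

```bash
python3 - <<'E'
from h import *
np.set_printoptions(precision=3,suppress=True)
for nm,T in (('w1.npy',np.array([.5606,.0264,.3533])),(None,np.array(robot.read_state()['tool_pos']))):
    if nm: P=np.load(nm)
    else: im,P=shot('wrist')
    Q=P-T
    q=Q[(abs(Q[...,1])<.03)&(abs(Q[...,0])<.075)&(Q[...,2]>-.02)]
    q=q[q[:,2].argsort()]
    for lo in np.arange(-.02,.08,.008):
        k=q[(q[:,2]>=lo)&(q[:,2]<lo+.008)]
        if len(k): print(round(lo,3),len(k),'x',k[:,0].min(),k[:,0].max(),'y',k[:,1].min(),k[:,1].max())
print(robot.read_state()['opening'],robot.read_state()['gripper_force'])
E
```

```text
0.012 376 x -0.055423868297098 0.056459745839945175 y -0.007230141030851962 0.010917884180554789
0.02 950 x -0.0602030373018253 0.061085537282507096 y -0.007184089750082362 0.011177665959083434
0.028 1142 x -0.06070599887189243 0.06135174999475468 y -0.006936772415144916 0.011042855471531408
0.036 1341 x -0.06123221631030612 0.0616426106247584 y -0.006846233829917708 0.0114336803995242
0.044 1605 x -0.06220591960471944 0.06288471473130752 y -0.007122813732976477 0.011326848039050243
0.052 1857 x -0.06235858102022146 0.06266820372975623 y -0.007040643664780851 0.011497956943945987
0.06 2003 x -0.06261809391190004 0.06349808121421707 y -0.004109122110252789 0.011373626553651532
0.068 2170 x -0.06399510291202853 0.06407373399353433 y 0.0015253861737445397 0.011387653200284016
0.076 1369 x -0.06322723615075065 0.06406208138199943 y -0.008981162728902682 0.011589155459834924
-0.02 18552 x -0.07499948898830033 0.07499392862434695 y -0.029989257266567135 0.029999161193338703
-0.012 446 x -0.057214522692973224 0.06877937016130997 y -0.015537250772804878 0.02987479845343742
-0.004 1088 x -0.0
[... 404 characters left out ...]
50992524936 0.028818399311061782 y -0.007545157759348692 0.012992331524350573
0.036 967 x -0.030077687552967025 0.029422148040383678 y -0.007960964275239624 0.013104376063458989
0.044 1150 x -0.03073570158689054 0.030273372107586516 y -0.008061996701260427 0.013167196036345141
0.052 1290 x -0.03115204418141604 0.030428900633775124 y -0.007908504894708401 0.013128684594790052
0.06 1036 x -0.02556917945074122 0.024640658376012814 y -0.00379101998756097 0.012854087130948058
0.068 1022 x -0.023903620130330205 0.02290310253146588 y 0.0016630711705509088 0.012633419258191919
0.076 465 x -0.022059225188863385 0.021398098663226506 y -0.010153780475982255 0.012964247265319168
0.025421373870740085 0.0
```

>>> move_arm --deltas '[-0.004,0.002,0,0,0,0,1,-0.004,0.002,0,0,0,0,1,-0.004,0.002,0,0,0,0,1,-0.004,0.002,0,0,0,0,1,-0.004,0.002,0,0,0,0,1,-0.004,0.002,0,0,0,0,1,-0.004,0.002,0,0,0,0,1,-0.004,0.002,0,0,0,0,1,-0.004,0.002,0.01,0,0,0,1,-0.004,0.002,0.016,0,0,0,1,-0.004,0.002,0.021,0,0,0,1,-0.004,0.002,0.024,0,0,0,1]'

```text
t: 6.1
tool_pos: [0.5784, 0.0891, 0.1096]
orientation: [-2.13, -2.308, 0.001]
force: [0.9, 0.1, -0.4]
opening: 0.0928
gripper_force: 0.0
```

>>> move_arm --deltas '[0,0,0,0,0,0,0,0,0,0,0,0,0,0,0,0,0,0,0,0,0,0,0,0,0,0,0,0,0,0,0,0,0,0,0]'

```text
t: 6.72
tool_pos: [0.5789, 0.0892, 0.1105]
orientation: [2.131, 2.308, 0.0]
force: [-0.3, -0.5, 1.8]
opening: 0.0637
gripper_force: 15.0
```

>>> move_arm --deltas '[0,0,-0.04,0,0,0,0,0,0,-0.08,0,0,0,0,0.05,-0.022,-0.08,0,0,0,0,0.1,-0.044,-0.08,0,0,0,0,0.15,-0.066,-0.08,0,0,0,0,0.2,-0.088,-0.06,0,0,0.08,0,0.25,-0.11,-0.04,0,0,0.08,0,0.29,-0.127,0,0,0,0.08,0,0.308,-0.135,0.04,0,0,0.08,0,0.308,-0.135,0.08,0,0,0.08,0,0.308,-0.135,0.1,0,0,0.08,0,0.308,-0.135,0.1,0,0,0.08,0]'

```text
t: 8.22
tool_pos: [0.4186, 0.3843, 0.0088]
orientation: [-2.222, -2.221, 0.005]
force: [-0.7, 0.6, -0.1]
opening: 0.0635
gripper_force: 15.0
```

>>> move_arm --deltas '[0,0,0.008,0,0,0,0,0,0,0.0135,0,0,0,0,0,0,0.0135,0,0,0,0,0,0,0.0135,0,0,0,1,0,0,0.0135,0,0,0,1,0,0,0.0135,0,0,0,1,0,0,0.0135,0,0,0,1,0,0,-0.03,0,0,0,1,0,0,-0.09,0,0,0,1,0,0,-0.15,0,0,0,1,0,0,-0.2,0,0,0,1,0,0,-0.2,0,0,0,1]'

```text
t: 9.72
tool_pos: [0.422, 0.3874, 0.2164]
orientation: [2.22, 2.221, 0.016]
force: [0.3, 0.1, 0.1]
opening: 0.0927
gripper_force: 0.0
```

>>> move_arm --deltas '[-0.055,0.024,0,0,0,0,1,-0.11,0.047,0,0,0,0,1,-0.165,0.07,0,0,0,0,1,-0.22,0.093,0,0,0,0,1,-0.275,0.116,0,0,0,0,1,-0.33,0.139,0,0,0,-0.033,1,-0.37,0.156,0,0,0,-0.033,1,-0.392,0.165,0,0,0,-0.033,1,-0.392,0.165,0.025,0,0,-0.033,1,-0.392,0.165,0.03,0,0,-0.033,1,-0.392,0.165,0.03,0,0,-0.033,1]'

```text
t: 11.1
tool_pos: [0.5839, -0.0057, 0.1797]
orientation: [-2.182, -2.258, 0.001]
force: [0.1, 0.4, 0.2]
opening: 0.0931
gripper_force: 0.0
```

>>> move_arm --deltas '[0,0.0035,0.01,0,0,0,1,0,0.0035,0.025,0,0,0,1,0,0.0035,0.04,0,0,0,1,0,0.0035,0.052,0,0,0,1,0,0.0035,0.058,0,0,0,1,0,0.0035,0.058,0,0,0,0,0,0.0035,0.058,0,0,0,0,0,0.0035,0.058,0,0,0,0,0,0.0035,0.058,0,0,0,0,0,0.0035,0.058,0,0,0,0]' --squeeze 20

```text
t: 12.35
tool_pos: [0.5882, -0.0065, 0.1226]
orientation: [2.184, 2.257, 0.0]
force: [-1.2, 0.0, -0.0]
opening: 0.0797
gripper_force: 20.0
```

>>> move_arm --deltas '[0,0,-0.03,0,0,0,0,0,0,-0.07,0,0,0,0,0.05,-0.013,-0.07,0,0,0,0,0.1,-0.026,-0.07,0,0,0,0,0.15,-0.039,-0.07,0,0,0,0,0.2,-0.051,-0.06,0,0,0.033,0,0.25,-0.064,-0.04,0,0,0.033,0,0.29,-0.073,0,0,0,0.033,0,0.309,-0.078,0.04,0,0,0.033,0,0.309,-0.078,0.08,0,0,0.033,0,0.309,-0.078,0.1,0,0,0.033,0,0.309,-0.078,0.1,0,0,0.033,0]'

```text
t: 13.85
tool_pos: [0.4986, 0.2989, 0.0207]
orientation: [-2.221, -2.22, 0.005]
force: [-0.6, 0.2, -3.1]
opening: 0.0798
gripper_force: 20.0
```

```bash
python3 - <<'E'
from h import *
im,P=shot('top','t2'); cv2.imwrite('pics/t2c.png',cv2.resize(im[210:350,130:330,::-1],(800,560)))
for l in ['timer_center','tray']:
    for r in robot.recognise('top',l)[:2]: print(l,r['confidence'],np.round(r['uv']),at(P,r['uv'],1))
E
```

```text
timer_center 0.57 [357. 222.] [ 0.57541287 -0.09507527  0.21545222]
tray 0.89 [174. 284.] [0.44814774 0.32911553 0.14353825]
tray 0.74 [163. 300.] [0.41125143 0.39189599 0.02177246]
```

View pics/t2c.png

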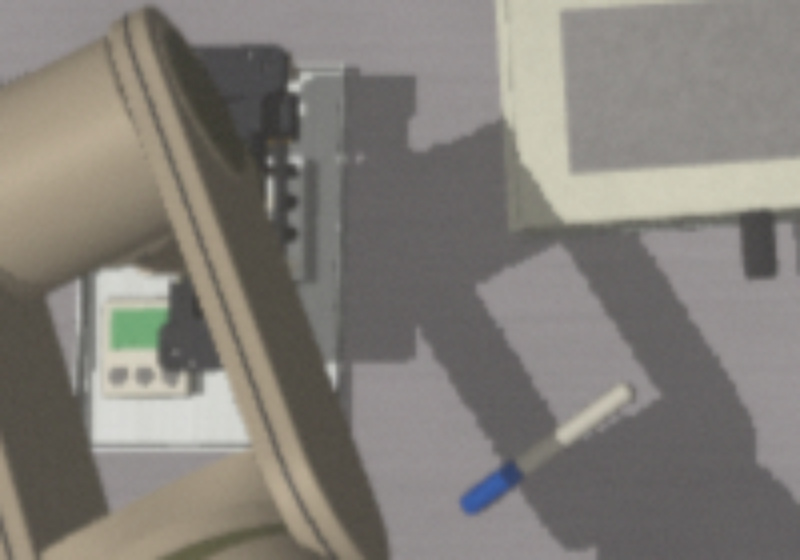

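The timer lies flat in the tray at about (167,297), and the rack hovers inside the tray, clear of its wall.

>>> move_arm --deltas '[0,0,0.008,0,0,0,0,0,0,0.0145,0,0,0,0,0,0,0.0145,0,0,0,0,0,0,0.0145,0,0,0,1,0,0,0.0145,0,0,0,1,0,0,0.0145,0,0,0,1,0,0,0.0145,0,0,0,1,0,0,-0.03,0,0,0,1,0,0,-0.09,0,0,0,1,0,0,-0.15,0,0,0,1,0,0,-0.21,0,0,0,1,0,0,-0.23,0,0,0,1]'

```text
t: 15.5
tool_pos: [0.5017, 0.3007, 0.2579]
orientation: [2.22, 2.22, 0.012]
force: [0.7, 0.8, -0.9]
opening: 0.0933
gripper_force: 0.0
```

>>> move_arm --deltas '[-0.055,0.012,0,0,0,0,1,-0.11,0.023,0,0,0,0,1,-0.165,0.034,0,0,0,0,1,-0.22,0.046,0,0,0,0,1,-0.275,0.058,0,0,0,0,1,-0.33,0.07,0,0,0,0,1,-0.37,0.078,0,0,0,0,1,-0.397,0.083,0.01,0,0,0,1,-0.397,0.083,0.04,0,0,0,1,-0.397,0.083,0.07,0,0,0,1,-0.397,0.083,0.1,0,0,0,1,-0.397,0.083,0.117,0,0,0,1]'

```text
t: 17.0
tool_pos: [0.5813, -0.0969, 0.1323]
orientation: [-2.219, -2.219, 0.003]
force: [0.4, 0.2, -0.3]
opening: 0.0928
gripper_force: 0.0
```

>>> move_arm --deltas '[0,0,0,0,0,0,0,0,0,0,0,0,0,0,0,0,0,0,0,0,0,0,0,0,0,0,0,0,0,0,0,0,0,0,0,0,0,0,0,0,0,0,0,0,0,0,0,0,0]' --squeeze 20

```text
t: 17.88
tool_pos: [0.5831, -0.0973, 0.1357]
orientation: [2.221, 2.221, 0.0]
force: [-1.0, -0.1, 3.7]
opening: 0.0454
gripper_force: 20.0
```

>>> move_arm --deltas '[0,0,-0.04,0,0,0,0,0,0,-0.07,0,0,0,0,0.05,-0.004,-0.07,0,0,0,0,0.1,-0.009,-0.07,0,0,0,0,0.155,-0.014,-0.07,0,0,0,0,0.21,-0.019,-0.07,0,0,0,0,0.265,-0.024,-0.06,0,0,0,0,0.32,-0.029,-0.04,0,0,0,0,0.375,-0.034,-0.02,0,0,0,0,0.43,-0.039,0,0,0,0,0,0.465,-0.043,0.03,0,0,0,0,0.482,-0.043,0.06,0,0,0,0]'

```text
t: 19.38
tool_pos: [0.5387, 0.387, 0.0737]
orientation: [-2.219, -2.224, 0.001]
force: [0.3, -0.3, -1.2]
opening: 0.0458
gripper_force: 20.0
```

>>> move_arm --deltas '[0,0,0.02,0,0,0,0,0,0,0.035,0,0,0,0,0,0,0.045,0,0,0,0,0,0,0.045,0,0,0,0]'

```text
t: 19.88
tool_pos: [0.54, 0.3838, 0.0299]
orientation: [-2.223, -2.22, 0.001]
force: [-0.1, 0.0, -1.3]
opening: 0.0457
gripper_force: 20.0
```

>>> move_arm --deltas '[0,0,0.006,0,0,0,0,0,0,0.0105,0,0,0,0,0,0,0.0105,0,0,0,0,0,0,0.0105,0,0,0,0.9,0,0,0.0105,0,0,0,0.9,0,0,0.0105,0,0,0,0.9,0,0,0.0105,0,0,0,0.9,0,0,0.0105,0,0,0,0.9,0,0,-0.05,0,0,0,0.9,0,0,-0.11,0,0,0,0.9,0,0,-0.17,0,0,0,0.5,0,0,-0.19,0,0,0,0.5]'

```text
t: 21.38
tool_pos: [0.5419, 0.386, 0.2264]
orientation: [2.22, 2.22, 0.013]
force: [0.0, 0.1, 0.5]
opening: 0.0682
gripper_force: 0.0
```

>>> move_arm --deltas '[-0.055,-0.009,0,0,0,0,0.5,-0.11,-0.018,0,0,0,0,0.5,-0.165,-0.027,0,0,0,0,0.5,-0.22,-0.036,0,0,0,0,0.5,-0.275,-0.045,0,0,0,0,0.5,-0.33,-0.055,0,0,0,0,0.5,-0.385,-0.064,0,0,0,0,0.5,-0.43,-0.071,0,0,0,-0.05,0.5,-0.455,-0.075,0,0,0,-0.05,0.5,-0.455,-0.075,0,0,0,-0.05,0.5]'

```text
t: 22.62
tool_pos: [0.4642, -0.0716, 0.2194]
orientation: [-2.168, -2.272, 0.001]
force: [-0.2, 0.6, -0.5]
opening: 0.0463
gripper_force: 0.0
```

```bash
python3 - <<'E'
from h import *
np.set_printoptions(precision=4,suppress=True)
im,P=shot('top','t3'); Q=P.reshape(-1,3)
for n,b,z in (('timer',(.37,.47,.33,.43),(.015,.03)),('rack',(.44,.56,.25,.35),(.035,.055)),('cap',(.5,.58,.35,.42),(.08,.12))):
    q=Q[(Q[:,0]>b[0])&(Q[:,0]<b[1])&(Q[:,1]>b[2])&(Q[:,1]<b[3])&(Q[:,2]>z[0])&(Q[:,2]<z[1])]
    c,s,a=cv2.minAreaRect(q[:,:2].astype(np.float32)); print(n,np.array(c),np.array(s),a,np.median(q[:,2]))
s=robot.read_state();print(s['tool_pos'],s['t'])
cv2.imwrite('pics/t3c.png',cv2.resize(im[150:350,130:520,::-1],(780,400)))
E
```

```text
timer [0.4209 0.392 ] [0.0755 0.0948] 89.8187026977539 0.022250347800485668
rack [0.4993 0.2989] [0.0796 0.0491] 0.67218416929245 0.04477038118045886
cap [0.5393 0.3832] [0.0353 0.0325] 87.72391510009766 0.09719579389668609
[ 0.4644 -0.0705  0.2194] 22.675
```

View pics/t3c.png

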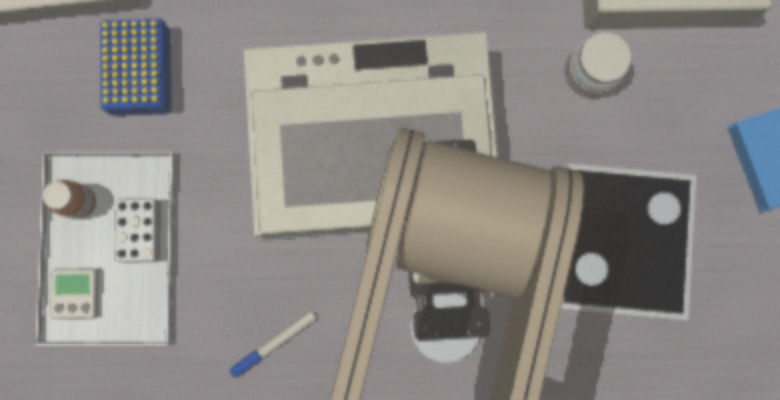

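The top view shows the bottle, rack and timer upright in the tray, so the lock is next.

>>> move_arm --deltas '[-0.002,0.001,0.04,0,0,0,0.5,-0.002,0.001,0.07,0,0,0,0.5,-0.002,0.001,0.09,0,0,0,0.5,-0.002,0.001,0.1,0,0,0,0.5,-0.002,0.001,0.103,0,0,0,0.5,-0.002,0.001,0.103,0,0,0,0,-0.002,0.001,0.103,0,0,0,0,-0.002,0.001,0.103,0,0,0,0,-0.002,0.001,0.103,0,0,0,0,-0.002,0.001,0.103,0,0,0,0]' --squeeze 15

```text
t: 23.92
tool_pos: [0.465, -0.0724, 0.1179]
orientation: [-2.164, -2.275, 0.003]
force: [-8.1, 0.7, 9.0]
opening: 0.0179
gripper_force: 15.0
```

>>> move_arm --deltas '[-0.012,0,0,0,0,0,0,-0.024,0,0,0,0,0,0,-0.034,0,0,0,0,0,0,-0.042,0,0,0,0,0,0,-0.046,0,0,0,0,0,0,-0.046,0,0,0,0,0,0]'

```text
t: 24.68
tool_pos: [0.4673, -0.1158, 0.1178]
orientation: [-2.162, -2.273, -0.003]
force: [-8.8, 13.2, 11.2]
opening: 0.0179
gripper_force: 15.0
```

>>> move_arm --deltas '[-0.002,0,0,0,0,0,0,-0.002,0,0,0,0,0,0]'

```text
t: 24.92
tool_pos: [0.4673, -0.1166, 0.1176]
orientation: [-2.16, -2.273, -0.004]
force: [-8.6, 17.1, 12.4]
opening: 0.018
gripper_force: 15.0
```

>>> move_arm --deltas '[0.001,0,0,0,0,0,0.5,0.001,0,0,0,0,0,0.5,0.001,0,0,0,0,0,0.5,0.001,0,-0.03,0,0,0,0.5,0.001,0,-0.09,0,0,0,0.5,0.001,0,-0.12,0,0,0,0.5]'

```text
t: 25.68
tool_pos: [0.4695, -0.1198, 0.2408]
orientation: [2.163, 2.273, 0.002]
force: [0.2, -0.2, -0.2]
opening: 0.0468
gripper_force: 0.0
```

```bash
python3 - <<'E'
from h import *
np.set_printoptions(precision=3,suppress=True)
im,P=shot('wrist','w4'); print(robot.read_state()['tool_pos'])
W=np.load('w1.npy')
for nm,P in (('w4',P),('w1',W)):
  print(nm)
  for y in np.arange(.012,-.06,-.004):
    print(round(y,3),end=' ')
    for x in (.445,.455,.462,.470,.478,.486,.5):
        m=(abs(P[...,0]-x)<.003)&(abs(P[...,1]-y)<.002)
        print(round(float(np.median(P[m][:,2])),3) if m.any() else '  -  ',end=' ')
    print()
E
```

```text
[ 0.471 -0.12   0.244]
w4
0.012 0.0   -     -     -     -     -   0.12 
0.008 0.0   -     -     -     -     -   0.12 
0.004 -0.0   -     -     -     -     -   0.12 
0.0 0.0 0.118 0.119 0.119 0.12 0.119 0.12 
-0.004 -0.0 0.119 0.12 0.12 0.12 0.12 0.12 
-0.008 0.0 0.12 0.12 0.12 0.12 0.12 0.12 
-0.012 0.0 0.119 0.12 0.12 0.12 0.12 0.12 
-0.016 0.0 0.001 0.12 0.119 0.119 0.119 0.12 
-0.02 0.0 0.001 0.117 0.002 0.001 0.001 0.12 
-0.024 0.0 0.0 -0.0 0.0 0.0 0.0 0.12 
-0.028 0.0 -0.0 -0.001 -0.0 0.0 -0.0 0.12 
-0.032 0.0 -0.0 -0.0 0.0 0.0 -0.0 0.12 
-0.036 0.0 0.0 -0.0 -0.0 -0.0 0.0 0.12 
-0.04 0.0 0.0 0.001 0.078 0.079 0.079 0.12 
-0.044 0.0 0.08 0.08 0.08 0.08 0.08 0.12 
-0.048 0.0 0.08 0.08 0.08 0.08 0.08 0.12 
-0.052 -0.0 0.079 0.08 0.08 0.08 0.08 0.119 
-0.056 0.0 0.08 0.08 0.08 0.081 0.114 0.119 
w1
0.012 0.0 0.0 -0.0 -0.001   -     -   0.12 
0.008 -0.0 0.0 -0.0 -0.0   -     -   0.12 
0.004 0.0 -0.001 -0.0 -0.0   -     -   0.12 
0.0 -0.0 0.0 0.113 0.115 0.118 0.118 0.12 
-0.004 -0.0 0.0 0.119 0.119 0.12 0.12 0.12 
-0.008 -0.0 0.001 0.119 0.12 0.12 0.12 0.12 
-0.012 -0.001 0.001 0.12 0.119 0.12 0.12 0.12 
-0.016 0.001 0.0 0.119 0.119 0.12 0.12 0.12 
-0.02 -0.0 -0.001 0.0 0.0 0.118 0.117 0.12 
-0.024 0.0 0.0 0.0 0.0 0.001   -   0.12 
-0.028 0.001 -0.0   -     -     -     -   0.12 
-0.032   -     -     -     -     -     -   0.12 
-0.036   -     -     -     -     -     -   0.12 
-0.04   -   0.075 0.077 0.077 0.078 0.078 0.12 
-0.044   -   0.08 0.08 0.08 0.08 0.08 0.12 
-0.048   -   0.079 0.081 0.08 0.08 0.08 0.12 
-0.052   -   0.079 0.08 0.08 0.08 0.08 0.12 
-0.056 -0.0 -0.0 0.079 0.079 0.08 0.11 0.12
```

View pics/w4.png

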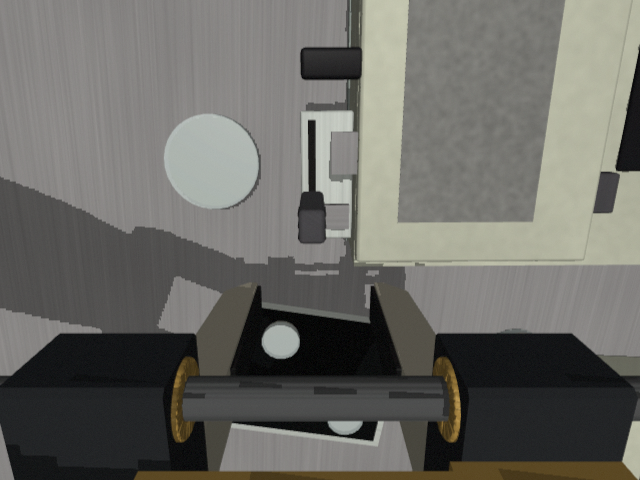

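The wrist view shows the grip at its open stop (312,217), the keeper free at (343,152) and the tongue at (331,63).

>>> move_arm --deltas '[0.02,0,0,0,0,-0.17,0.5,0.05,0.004,0,0,0,-0.34,0.5,0.08,0.006,0,0,0,-0.51,0.5,0.11,0.009,0.02,0,0,-0.68,0.5,0.11,0.009,0.04,0,0,-0.85,0.5,0.11,0.009,0.05,0,0,-1.02,0.5,0.11,0.009,0.05,0,0,-1.19,0.5,0.11,0.009,0.05,0,0,-1.36,0.5,0.11,0.009,0.05,0,0,-1.53,0.5,0.11,0.009,0.05,0,0,-1.571,0.5,0.11,0.009,0.05,0,0,-1.571,0.5]'

```text
t: 27.1
tool_pos: [0.4718, -0.009, 0.187]
orientation: [0.078, -3.141, 0.0]
force: [0.4, -0.2, -0.1]
opening: 0.0469
gripper_force: 0.0
```

>>> move_arm --deltas '[-0.002,0,0.04,0,0,0,0.5,-0.002,0,0.07,0,0,0,0.5,-0.002,0,0.088,0,0,0,0.5,-0.002,0,0.097,0,0,0,0.5,-0.002,0,0.097,0,0,0,0.5,-0.002,0,0.097,0,0,0,0,-0.002,0,0.097,0,0,0,0,-0.002,0,0.097,0,0,0,0,-0.002,0,0.097,0,0,0,0,-0.002,0,0.097,0,0,0,0]' --squeeze 30

```text
t: 28.35
tool_pos: [0.4744, -0.0103, 0.0909]
orientation: [-0.078, 3.139, -0.005]
force: [-0.2, -7.5, 0.8]
opening: 0.0197
gripper_force: 30.0
```

```bash
python3 - <<'E'
import numpy as np
a=.195;b=.0075
for th in np.arange(.1,1.56,.12): print(round(th,2),'fwd',round(a-(a*np.cos(th)-b*np.sin(th)),4),'up',round(a*np.sin(th)+b*np.cos(th)-b,4))
E
```

```text
0.1 fwd 0.0017 up 0.0194
0.22 fwd 0.0063 up 0.0424
0.34 fwd 0.0137 up 0.0646
0.46 fwd 0.0236 up 0.0858
0.58 fwd 0.036 up 0.1056
0.7 fwd 0.0507 up 0.1239
0.82 fwd 0.0675 up 0.1402
0.94 fwd 0.086 up 0.1544
1.06 fwd 0.1062 up 0.1663
1.18 fwd 0.1277 up 0.1757
1.3 fwd 0.1501 up 0.1824
1.42 fwd 0.1731 up 0.1864
1.54 fwd 0.1965 up 0.1876
```

>>> move_arm --deltas '[-0.0017,0,-0.0194,0,0,0,0,-0.0063,0,-0.0424,0,0,0,0,-0.0137,0,-0.0646,0,0,0,0,-0.0236,0,-0.0858,0,0,0,0,-0.036,0,-0.1056,0,0,0,0,-0.0507,0,-0.1239,0,0,0,0,-0.0507,0,-0.1239,0,0,0,0]'

```text
t: 29.22
tool_pos: [0.5253, -0.0076, 0.2152]
orientation: [-0.078, 3.14, -0.004]
force: [-0.1, -5.6, 1.2]
opening: 0.0196
gripper_force: 30.0
```

>>> move_arm --deltas '[-0.017,0,-0.0163,0,0,0,0,-0.0353,0,-0.0305,0,0,0,0,-0.0555,0,-0.0424,0,0,0,0,-0.077,0,-0.0518,0,0,0,0,-0.0994,0,-0.0585,0,0,0,0,-0.1224,0,-0.0625,0,0,0,0,-0.145,0,-0.0637,0,0,0,0,-0.145,0,-0.0637,0,0,0,0]'

```text
t: 30.22
tool_pos: [0.671, 0.0004, 0.2786]
orientation: [-0.078, 3.138, -0.002]
force: [2.8, -2.7, 2.4]
opening: 0.0183
gripper_force: 30.0
```

>>> move_arm --deltas '[0,0,0,0,0,0,0.5,0,0,0,0,0,0,0.5,0,0,0,0,0,0,0.5,0,0,-0.04,0,0,0,0.5,0,0,-0.07,0,0,0,0.7,0.05,-0.03,-0.07,0,0,0,0.7,0.1,-0.09,-0.07,0,0,0,0.7,0.14,-0.15,-0.07,0,0,0,0.7,0.18,-0.2,-0.07,0,0,0,0.7,0.18,-0.25,-0.07,0,0,0,0.7,0.18,-0.29,-0.07,0,0,0,0.7,0.18,-0.29,-0.07,0,0,0,0.7]'

```text
t: 31.72
tool_pos: [0.5027, -0.3005, 0.3468]
orientation: [0.072, -3.139, -0.001]
force: [0.7, -0.4, 0.2]
opening: 0.0653
gripper_force: 0.0
```

```bash
cat > look.py <<'E'
from h import *
import sys
np.set_printoptions(precision=4,suppress=True)
s=robot.read_state();print(s['t'],s['tool_pos'])
for cam in sys.argv[1:]:
    im,P=shot(cam,cam+'_%d'%int(s['t']*10))
    z=P[...,2]
    m=((P[...,0]>.36)&(P[...,0]<.6)&(P[...,1]>-.46)&(P[...,1]<-.22)&(z>.009)&(z<.019)).astype(np.uint8)
    n,L,st,c=cv2.connectedComponentsWithStats(m)
    for i in range(1,n):
        if st[i,4]>60:
            q=P[L==i]; (cc,r)=cv2.minEnclosingCircle(q[:,:2].astype(np.float32)); print(cam,st[i,4],'dish',np.array(cc),round(r,4),np.median(q[:,2]))
    if cam!='wrist':
        m=(abs(P[...,0]-.67)<.05)&(abs(P[...,1])<.1)&(z>.13)
        if m.any(): print('lid pts',np.min(P[m],0),np.max(P[m],0))
E
python3 look.py wrist top
```

```text
31.725 [ 0.5027 -0.3005  0.3468]
wrist 1003 dish [ 0.4402 -0.2845] 0.021 0.013911103397520774
wrist 906 dish [ 0.5174 -0.3822] 0.0211 0.014034542175485026
top 192 dish [ 0.439  -0.2844] 0.0214 0.01362627301271395
lid pts [ 0.6471 -0.0997  0.1301] [0.6712 0.0999 0.3246]
```

>>> move_arm --deltas '[-0.011,-0.04,0.02,0,0,0,0.7,-0.011,-0.082,0.05,0,0,0,0.7,-0.011,-0.082,0.11,0,0,0,0.7,-0.011,-0.082,0.17,0,0,0,0.7,-0.011,-0.082,0.23,0,0,0,0.7,-0.011,-0.082,0.28,0,0,0,0.7,-0.011,-0.082,0.3,0,0,0,0.7,-0.011,-0.082,0.3,0,0,0,0.7]'

```text
t: 32.83
tool_pos: [0.5191, -0.3775, 0.0473]
orientation: [0.081, -3.139, -0.002]
force: [0.1, 0.3, -0.0]
opening: 0.0645
gripper_force: 0.0
```

>>> move_arm --deltas '[0.0015,-0.004,0.02,0,0,0,0.7,0.0015,-0.004,0.04,0,0,0,0.7,0.0015,-0.004,0.052,0,0,0,0.7,0.0015,-0.004,0.057,0,0,0,0.7,0.0015,-0.004,0.057,0,0,0,0,0.0015,-0.004,0.057,0,0,0,0,0.0015,-0.004,0.057,0,0,0,0,0.0015,-0.004,0.057,0,0,0,0,0.0015,-0.004,0.057,0,0,0,0]' --squeeze 8

```text
t: 33.95
tool_pos: [0.5184, -0.3834, -0.0084]
orientation: [-0.079, 3.14, -0.001]
force: [-1.4, 0.7, 3.9]
opening: 0.041
gripper_force: 8.0
```

>>> move_arm --deltas '[0,0,-0.03,0,0,0,0,0,0,-0.08,0,0,0,0,0,0,-0.13,0,0,0,0,-0.003,0.03,-0.18,0,0,0,0,-0.01,0.08,-0.2,0,0,0,0,-0.022,0.135,-0.2,0,0,0,0,-0.032,0.19,-0.2,0,0,0,0,-0.042,0.245,-0.2,0,0,0,0,-0.052,0.3,-0.2,0,0,0,0,-0.06,0.355,-0.2,0,0,0,0,-0.07,0.41,-0.2,0,0,0,0,-0.0764,0.451,-0.19,0,0,0,0]'

```text
t: 35.45
tool_pos: [0.572, 0.0737, 0.1816]
orientation: [-0.081, 3.139, 0.0]
force: [0.9, -0.1, -0.7]
opening: 0.0418
gripper_force: 8.0
```

>>> move_arm --deltas '[0,0,0.03,0,0,0,0,0,0,0.06,0,0,0,0,0,0,0.09,0,0,0,0,0,0,0.1,0,0,0,0,0,0,0.1,0,0,0,0]'

```text
t: 36.08
tool_pos: [0.571, 0.0712, 0.0805]
orientation: [0.079, -3.139, 0.0]
force: [0.9, -0.7, -1.5]
opening: 0.0413
gripper_force: 8.0
```

>>> move_arm --deltas '[0,0,0.007,0,0,0,0,0,0,0.0115,0,0,0,0,0,0,0.0115,0,0,0,0,0,0,0.0115,0,0,0,0.65,0,0,0.0115,0,0,0,0.65,0,0,0.0115,0,0,0,0.65,0,0,-0.02,0,0,0,0.65,0,0,-0.07,0,0,0,0.65,0,0,-0.12,0,0,0,0.65,0,0,-0.14,0,0,0,0.65]'

```text
t: 37.33
tool_pos: [0.5732, 0.0714, 0.225]
orientation: [-0.079, 3.135, 0.0]
force: [-0.0, 0.0, -0.8]
opening: 0.061
gripper_force: 0.0
```

```bash
python3 look.py top
```

```text
37.325 [0.5732 0.0714 0.225 ]
top 192 dish [ 0.4392 -0.2839] 0.0208 0.013686740556136596
lid pts [ 0.6201 -0.0998  0.1302] [0.6711 0.0193 0.6319]
```

>>> move_arm --deltas '[0.02,-0.05,0,0,0,0,0.7,0.045,-0.105,0,0,0,0,0.7,0.07,-0.16,0,0,0,0,0.7,0.095,-0.21,0,0,0,0,0.7,0.115,-0.26,0,0,0,0,0.7,0.135,-0.31,0,0,0,0,0.7,0.151,-0.349,0.03,0,0,0,0.7,0.151,-0.349,0.08,0,0,0,0.7,0.151,-0.349,0.13,0,0,0,0.7,0.151,-0.349,0.17,0,0,0,0.7,0.151,-0.349,0.18,0,0,0,0.7]'

```text
t: 38.75
tool_pos: [0.435, -0.2823, 0.036]
orientation: [0.078, -3.134, -0.008]
force: [-0.1, 0.4, -0.3]
opening: 0.0651
gripper_force: 0.0
```

```bash
python3 look.py wrist
```

```text
38.75 [ 0.435  -0.2823  0.036 ]
wrist 4795 dish [ 0.44   -0.2843] 0.0211 0.013993079783733247
```

>>> move_arm --deltas '[-0.004,-0.002,0.015,0,0,0,0.7,-0.004,-0.002,0.032,0,0,0,0.7,-0.004,-0.002,0.041,0,0,0,0.7,-0.004,-0.002,0.045,0,0,0,0.7,-0.004,-0.002,0.045,0,0,0,0,-0.004,-0.002,0.045,0,0,0,0,-0.004,-0.002,0.045,0,0,0,0,-0.004,-0.002,0.045,0,0,0,0,-0.004,-0.002,0.045,0,0,0,0]' --squeeze 8

```text
t: 39.92
tool_pos: [0.4427, -0.2869, -0.0037]
orientation: [-0.079, 3.14, -0.001]
force: [-0.1, -0.5, 3.0]
opening: 0.0411
gripper_force: 8.0
```

>>> move_arm --deltas '[0,0,-0.03,0,0,0,0,0,0,-0.08,0,0,0,0,0,0,-0.14,0,0,0,0,0,0,-0.2,0,0,0,0,-0.03,0.05,-0.21,0,0,0,0,-0.057,0.1,-0.21,0,0,0,0,-0.085,0.15,-0.21,0,0,0,0,-0.112,0.2,-0.21,0,0,0,0,-0.14,0.245,-0.21,0,0,0,0,-0.147,0.266,-0.18,0,0,0,0,-0.147,0.266,-0.13,0,0,0,0,-0.147,0.266,-0.1,0,0,0,0]'

```text
t: 41.42
tool_pos: [0.5742, -0.0128, 0.0927]
orientation: [0.081, -3.137, -0.001]
force: [0.2, -1.0, -0.6]
opening: 0.0413
gripper_force: 8.0
```

>>> move_arm --deltas '[0,0,0.005,0,0,0,0,0,0,0.01,0,0,0,0]'

```text
t: 41.68
tool_pos: [0.5765, -0.0138, 0.0868]
orientation: [-0.079, 3.139, -0.0]
force: [0.9, -0.2, -0.1]
opening: 0.0407
gripper_force: 8.0
```

>>> move_arm --deltas '[0,0,0.007,0,0,0,0,0,0,0.0125,0,0,0,0,0,0,0.0125,0,0,0,0,0,0,0.0125,0,0,0,0.6,0,0,0.0125,0,0,0,0.6,0,0,0.0125,0,0,0,0.6,0,0,-0.02,0,0,0,0.6,0,0,-0.07,0,0,0,0.6,0,0,-0.13,0,0,0,0.5,0,0,-0.19,0,0,0,0.5,0,0,-0.25,0,0,0,0.5,0,0,-0.26,0,0,0,0.5]'

```text
t: 43.18
tool_pos: [0.5776, -0.0138, 0.3522]
orientation: [-0.079, 3.131, -0.002]
force: [-0.3, 0.7, -0.2]
opening: 0.0465
gripper_force: 0.0
```

```bash
python3 - <<'E'
from h import *
np.set_printoptions(precision=4,suppress=True)
print(robot.read_state()['tool_pos'])
im,P=shot('wrist','w5'); z=P[...,2]
m=((P[...,0]>.5)&(P[...,0]<.64)&(abs(P[...,1])<.13)&(z>.086)&(z<.097)).astype(np.uint8)
n,L,st,c=cv2.connectedComponentsWithStats(m)
for i in range(1,n):
    if st[i,4]>60:
        q=P[L==i]; cc,r=cv2.minEnclosingCircle(q[:,:2].astype(np.float32)); print('dish',np.array(cc),r,np.percentile(q[:,2],[5,50,95]))
im2,P2=shot('scene')
m=(abs(P2[...,0]-.67)<.05)&(abs(P2[...,1])<.015)&(P2[...,2]>.25)&(P2[...,2]<.33); print(P2[m].min(0),P2[m].max(0))
E
```

```text
[ 0.5776 -0.0138  0.3522]
dish [ 0.581  -0.1242] 0.05921633169054985 [0.0865 0.0917 0.0965]
dish [0.5749 0.0016] 0.1292722225189209 [0.0866 0.0918 0.0965]
dish [ 0.5735 -0.0128] 0.020983871072530746 [0.0895 0.091  0.0923]
dish [0.5705 0.0717] 0.020973950624465942 [0.0893 0.0909 0.0922]
[ 0.652  -0.0146  0.2501] [0.6727 0.0139 0.3242]
```

View pics/w5.png

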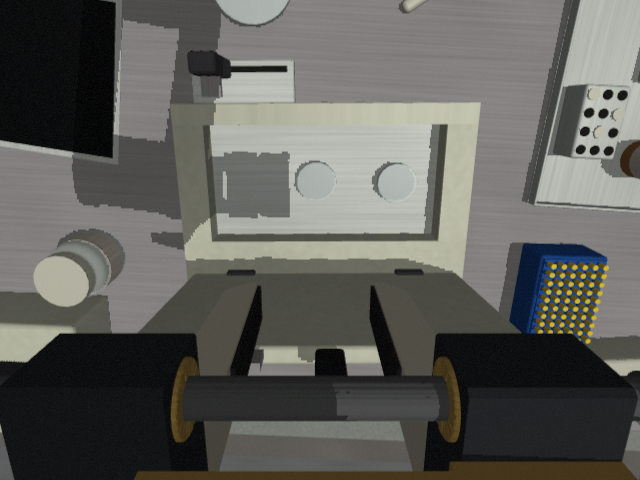

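Both dishes lie flat on the plate at (316,180) and (396,182), and the stage corner in view is empty. Next I close the lid.

>>> move_arm --deltas '[-0.05,0.005,0,0,0,0,0.5,-0.094,0.0095,0,0,0,0,0.5,-0.094,0.0095,0,0,0,0,0.5,-0.094,0.0095,0.03,0,0,0,0.5,-0.094,0.0095,0.055,0,0,0,0.5,-0.094,0.0095,0.07,0,0,0,0.5,-0.094,0.0095,0.0735,0,0,0,0.5,-0.094,0.0095,0.0735,0,0,0,0,-0.094,0.0095,0.0735,0,0,0,0,-0.094,0.0095,0.0735,0,0,0,0,-0.094,0.0095,0.0735,0,0,0,0]' --squeeze 30

```text
t: 44.65
tool_pos: [0.6696, 0.0003, 0.2734]
orientation: [-0.078, 3.139, -0.001]
force: [-0.0, -0.9, 3.2]
opening: 0.0195
gripper_force: 30.0
```

>>> move_arm --deltas '[0.0234,0,-0.003,0,0,0,0,0.0464,0,0.0005,0,0,0,0,0.0688,0,0.007,0,0,0,0,0.0903,0,0.0165,0,0,0,0,0.1105,0,0.0285,0,0,0,0,0.129,0,0.0425,0,0,0,0,0.1458,0,0.059,0,0,0,0,0.1458,0,0.059,0,0,0,0]'

```text
t: 45.65
tool_pos: [0.5218, -0.0078, 0.2125]
orientation: [0.078, -3.138, 0.003]
force: [-4.5, -5.2, -1.0]
opening: 0.0197
gripper_force: 30.0
```

>>> move_arm --deltas '[0.0142,0,0.0175,0,0,0,0,0.0266,0,0.037,0,0,0,0,0.0365,0,0.058,0,0,0,0,0.044,0,0.08,0,0,0,0,0.048,0,0.103,0,0,0,0,0.049,0,0.118,0,0,0,0,0.049,0,0.122,0,0,0,0,0.049,0,0.124,0,0,0,0]'

```text
t: 46.65
tool_pos: [0.4729, -0.0104, 0.0886]
orientation: [0.078, -3.137, 0.003]
force: [-7.9, -7.1, 3.6]
opening: 0.0199
gripper_force: 30.0
```

>>> move_arm --deltas '[0,0,0,0,0,0,0.5,0,0,0,0,0,0,0.5,0,0,0,0,0,0,0.5,0,0,-0.05,0,0,0,0,0,0,-0.07,0,0,0,0,0,0,-0.07,0,0,0,0,0,0,-0.07,0,0,0,0,0,0,-0.07,0,0,0,0]'

```text
t: 47.65
tool_pos: [0.4737, -0.009, 0.1577]
orientation: [0.079, -3.138, -0.001]
force: [0.7, -0.3, -0.5]
opening: 0.0023
gripper_force: 0.0
```

```bash
python3 - <<'E'
from h import *
np.set_printoptions(precision=4,suppress=True)
s=robot.read_state();print(s['tool_pos'],s['opening'])
im,P=shot('scene')
q=P.reshape(-1,3);q=q[(q[:,0]>.49)&(q[:,0]<.66)&(abs(q[:,1])<.13)&(q[:,2]>.1)&(q[:,2]<.15)]
A=np.c_[q[:,:2],np.ones(len(q))];c=np.linalg.lstsq(A,q[:,2],rcond=None)[0];print('slope',c,'mean',np.median(q[:,2]))
for x in (.5,.53,.6,.65): 
    k=q[abs(q[:,0]-x)<.01]; print(x,np.median(k[:,2]) if len(k) else None)
E
```

```text
[ 0.4737 -0.009   0.1577] 0.0022743337696212937
slope [-0.0171 -0.0019  0.1318] mean 0.12190792931113327
0.5 0.12309318277504756
0.53 0.12269648272647678
0.6 0.12167107452608605
0.65 0.12053861140598887
```

>>> move_arm --deltas '[0,0,0.025,0,0,0,0,0,0,0.042,0,0,0,0,0,0,0.048,0,0,0,0,0,0,0.051,0,0,0,0,0,0,0.053,0,0,0,0,0,0,0.054,0,0,0,0]'

```text
t: 48.45
tool_pos: [0.475, -0.0092, 0.1059]
orientation: [-0.079, 3.14, -0.0]
force: [-1.1, -0.4, 0.8]
opening: 0.0006
gripper_force: 0.6
```

>>> move_arm --deltas '[0,0,0.002,0,0,0,0,0,0,0.004,0,0,0,0,0,0,0.005,0,0,0,0,0,0,0.005,0,0,0,0]'

```text
t: 48.95
tool_pos: [0.4753, -0.0092, 0.1046]
orientation: [-0.079, 3.139, -0.001]
force: [-18.2, 1.9, 34.3]
opening: 0.0003
gripper_force: 17.2
```

>>> move_arm --deltas '[0,0,-0.02,0,0,0,0,0,0,-0.07,0,0,0,0,0,0,-0.115,0,0,0.17,0.5,0.005,-0.04,-0.115,0,0,0.34,0.5,0.01,-0.08,-0.115,0,0,0.51,0.5,0.0134,-0.107,-0.115,0,0,0.68,0.5,0.0134,-0.107,-0.115,0,0,0.85,0.5,0.0134,-0.107,-0.115,0,0,1.02,0.5,0.0134,-0.107,-0.115,0,0,1.19,0.5,0.0134,-0.107,-0.115,0,0,1.36,0.5,0.0134,-0.107,-0.115,0,0,1.53,0.5,0.0134,-0.107,-0.115,0,0,1.571,0.5]'

```text
t: 50.45
tool_pos: [0.4668, -0.1167, 0.2155]
orientation: [2.169, 2.272, 0.001]
force: [0.9, -0.1, -0.1]
opening: 0.0463
gripper_force: 0.0
```

```bash
python3 - <<'E'
from h import *
np.set_printoptions(precision=4,suppress=True)
s=robot.read_state();print(s['tool_pos'],s['opening'],s['orientation'])
im,P=shot('scene','s6')
q=P.reshape(-1,3);q=q[(q[:,0]>.49)&(q[:,0]<.66)&(abs(q[:,1])<.13)&(q[:,2]>.1)&(q[:,2]<.127)]
for x in (.5,.53,.6,.65): 
    k=q[abs(q[:,0]-x)<.01]; print(x,np.median(k[:,2]) if len(k) else None,len(k))
im,P=shot('wrist')
q=P.reshape(-1,3);q=q[(q[:,0]>.49)&(q[:,0]<.66)&(abs(q[:,1])<.13)&(q[:,2]>.1)&(q[:,2]<.127)]
for x in (.5,.53,.6,.65): 
    k=q[abs(q[:,0]-x)<.01]; print('w',x,np.median(k[:,2]) if len(k) else None,len(k))
E
```

```text
[ 0.4668 -0.1167  0.2155] 0.046332233777750156 [2.1686 2.2722 0.0005]
0.5 0.11981296592604528 493
0.53 0.12048643133433232 624
0.6 0.12052134100482742 684
0.65 0.12004321166518334 758
w 0.5 0.11969321829185968 6921
w 0.53 0.1202047578156595 8026
w 0.6 0.12031962248074873 8162
w 0.65 0.12009961504989144 7706
```

The lid is fully shut: its top is flat at 0.120 m. Now the lock goes back.

>>> move_arm --deltas '[0,0.0007,0.04,0,0,0,0.5,0,0.0007,0.07,0,0,0,0.5,0,0.0007,0.09,0,0,0,0.5,0,0.0007,0.098,0,0,0,0.5,0,0.0007,0.098,0,0,0,0.5,0,0.0007,0.098,0,0,0,0,0,0.0007,0.098,0,0,0,0,0,0.0007,0.098,0,0,0,0,0,0.0007,0.098,0,0,0,0,0,0.0007,0.098,0,0,0,0]' --squeeze 15

```text
t: 51.8
tool_pos: [0.4672, -0.1168, 0.1179]
orientation: [2.165, 2.276, -0.001]
force: [-4.0, 0.0, 5.7]
opening: 0.0179
gripper_force: 15.0
```

>>> move_arm --deltas '[0.012,0,0,0,0,0,0,0.024,0,0,0,0,0,0,0.034,0,0,0,0,0,0,0.042,0,0,0,0,0,0,0.046,0,0,0,0,0,0,0.046,0,0,0,0,0,0]'

```text
t: 52.55
tool_pos: [0.4648, -0.0716, 0.1178]
orientation: [2.164, 2.276, -0.003]
force: [-4.1, -4.7, 4.9]
opening: 0.0181
gripper_force: 15.0
```

>>> move_arm --deltas '[0,0,0,0,0,0,0.5,0,0,0,0,0,0,0.5,0,0,0,0,0,0,0.5,0,0,-0.04,0,0,0,0.5,0,0,-0.1,0,0,0,0.5,0,0,-0.16,0,0,0,0.5,0.02,-0.03,-0.2,0,0,0,0.5,0.06,-0.06,-0.22,0,0,0,0.5,0.1,-0.07,-0.22,0,0,0,0.5,0.1,-0.07,-0.22,0,0,0,0.5]'

```text
t: 53.8
tool_pos: [0.3898, 0.0275, 0.3381]
orientation: [2.16, 2.279, 0.003]
force: [0.2, -0.9, -0.6]
opening: 0.0465
gripper_force: 0.0
```

```bash
python3 - <<'E'
from h import *
np.set_printoptions(precision=4,suppress=True)
im,P=shot('scene','s7');q=P.reshape(-1,3)
k=q[(q[:,0]>.42)&(q[:,0]<.52)&(q[:,1]>-.16)&(q[:,1]<-.05)&(q[:,2]>.142)&(q[:,2]<.158)]; print('grip',k.mean(0) if len(k) else None,len(k))
for x in (.5,.55,.6,.65):
    k=q[(abs(q[:,0]-x)<.01)&(abs(q[:,1])<.13)&(q[:,2]>.1)&(q[:,2]<.127)]; print(x,np.median(k[:,2]))
E
```

```text
grip [ 0.4683 -0.0716  0.1493] 65
0.5 0.11999462318530997
0.55 0.1202656268434664
0.6 0.12040831642620978
0.65 0.12001387406777149
```

View pics/s7.png

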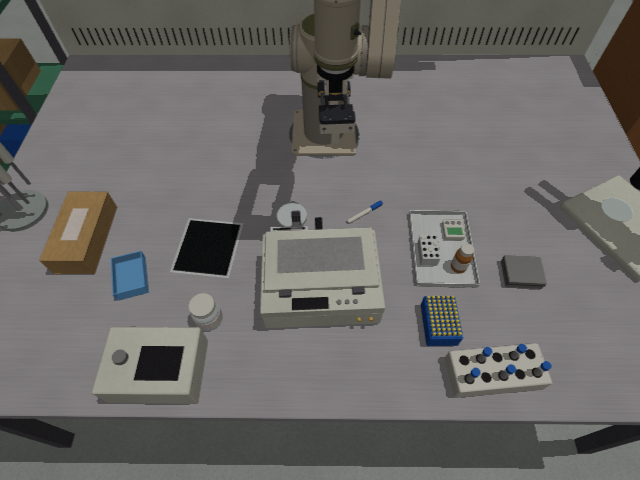

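The scene picture shows the stage empty at (208,247), the lid shut with the lock home at (297,217), and all three things upright in the tray around (443,247). I'm handing in.

```bash
python3 -c "
from plant import robot
print(robot.close_job())"
```

```text
the job is handed in; nothing more can be done
None
```

The job is handed in at about 54 s: both dishes found are flat on the heating plate, the bottle, rack and timer stand in the tray, the lid is shut and the lock is home; the judge's result was not shown.

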